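Swap the blanks in a welding box's pass chamber

ROBOT

A 6-joint arm with a two-finger parallel gripper is mounted at the origin on a cart in front of the work surface, level with it; the furniture and walls round the work are solid. World frame = base frame: x ahead of the robot, y to its left, z up, the work surface at z = 0. Lengths are in m, angles in degrees, forces in N, time in s.
With the tool pointing down it reaches from about 0.375 to 0.9 m from the base axis. Payload 3.1 kg.
Tool frame: the origin (TCP) lies between the finger pads; the fingertips stand 11 mm ahead of it and the grasp point (between the pads) lies 8 mm behind it; z points along the fingers, y is the line along which they close (so a half turn about z gives the same grasp; the last joint's range is limited). The gripper opens to 87 mm and grips with 3 to 60 N. Pads are 19 mm wide; open, the fingers measure 117 mm over their backs; the gripper's body (75 mm by 190 mm) begins 51 mm behind the grasp point.
Start: joints at [66.377, 30.224, 82.088, -0, 67.689, -10.227], TCP at [0.145, 0.608, 0.234] pointing down, gripper open.
Joint ranges: [-176.69, 176.69], [-43.24, 126.21], [12.49, 139.97], [-82, 262], [0, 151.66], [-163.58, 163.58]. Speed limits (degrees/s): [159.86, 159.86, 180, 180, 180, 180].

INTERFACE

Orientations are given as a 3x3 rotation matrix whose columns are the frame's x, y, z axes.
In Python, from rig import bot gives the robot as it stands.
- The arm moves only by the tool apply_moves, never from a script. Its argument "steps" is a list that holds one entry, the list of rows, each a list of 7 numbers: the shift along the tool's x, y, z in cm, then the turn, a rotation vector about the tool's x, y, z in degrees, then the gripper command: -1 is shut, 1 is fully open, values between are in proportion. In form: [[[dx, dy, dz, rx, ry, rz, jaw], ...]]. A call has 1 to 20 rows; each row is the pose to reach, as a shift and turn from the pose commanded when the call began, along the tool's axes at that moment; what a row does not reach only later rows make up. A row lasts 1/8 s, in which the tool goes at most 62.5 mm and 10.7 degrees, less where a joint would pass 70% of its speed; a pose out of reach is approached as far as the arm can. A call with a gripper value outside its range is refused whole. The fingers move at their own pace and stop on an object; the grip force is fixed at half the most. Time passes only in rows, so rows that repeat a pose let the fingers close. It gives the time, the measured TCP pose, the force, the opening and the grip force at its end, in the units of the state.
- bot.read_state(): the state, without advancing time (a new reading comes with each control period).
- bot.capture(name): name is "side" or "top" or "wrist"; returns the picture (384x512x3 uint8, blue, green, red); there is no depth.
- bot.camera_model(name): a dict with "intrinsics" (3x3 intrinsics, pixels), "R" (3x3) and "t" (3): a world point X has camera coordinates R X + t. Camera axes: x right, y down, z forward; pixel columns grow to the right and rows downward; lengths in m; the calibration is good to about 2 mm. The wrist camera is an equidistant fisheye: a pixel r from the principal point sees the ray r / f radians off the axis. A picture is of the moment at which its call begins: read the wrist's pose just before it. camera_model takes no time and is no camera call; for the wrist camera it gives the pose at the moment of the call.
- bot.hand_in(): hands the job in; it is judged then, once.
The state is a dict: "time_s": time; "joint_positions": joint angles; "qvel": joint speeds; "tau": joint torques, N m; "position": TCP position; "tcp_rot": TCP orientation; "force": force on the tool from outside, world axes, zero at the start; "moment": the same for the moment, N m; "opening": opening from 0.0 (shut) to 1.0 (fully open); "grasp_force": force on a finger pad.
Only numpy, scipy, OpenCV 4.12 (cv2) and the standard library are available. Lean on these libraries where they do the work, as an engineer would, in place of code of your own. Each camera call takes 0.05 s, during which the arm holds its last target. There are 200 camera calls.

TASK

Swap the hexagonal blanks in the argon welding box's pass chamber: first, with the outer hatch still shut, press down firmly on the inner gate's handle to feel that the gate is fully home; then turn the selector to the two-pip vent mark, slide the outer hatch fully open, take out the finished 30 mm blank left in the chamber and set it down on the bench, and put every 24 mm blank (not the other sizes) in the chamber. When all are in, slide the hatch fully shut and only then turn the selector to the three-pip purge mark; never have the hatch open with the gate ajar or the selector off the vent mark, and leave the other things on the bench alone.

Things in the scene. Friction and masses are not known exactly. Their poses are not given: they have to be found in the camera images.
- pass_box: grey argon welding box with a top-loading pass chamber in front, fixed (place varies, slightly turned). Origin: at bench level under the chamber's centre; x away from the robot, y left, z up. Front console (x -135 to -65 mm, y -75 to 75) 60 mm high with the selector. Left apron (y 75 to 210, x -65 to 65) 59 mm high, under the open hatch. Welding box from x = 85 mm, 85 mm high, 130 mm from x = 170 mm.
- chamber_floor (a point): centre of the chamber's floor, 15 mm above the bench (axes as pass_box). The chamber is an open-topped well, inside 110 mm (x) by 130 mm (y), walls 10 mm thick, rim 60 mm above the bench, covered by the hatch when that is shut.
- gate_top (a point): centre of the flat top of the inner gate's black T-handle (20 mm in x, 64 mm in y, 12 mm thick), behind the chamber at x = 75 mm of pass_box; 114 mm above the bench when the gate is shut; axes as pass_box
- gate (a joint): inner gate between chamber and welding box, a steel plate that slides vertically: 0 = fully down, shut; grows (m) as it is raised. It may stand up to about 12 mm ajar at the start. It stays where it is left; about 2 to 3 N pushes it down until it bottoms firmly.
- hatch_grip (a point): point in the upright black fin on the hatch (fin 44 mm along x, 12 mm thick along y, 28 mm high), 12 mm below its top, 16 mm above the hatch plate, 85 mm above the bench; axes as pass_box
- hatch (a joint): outer door of the pass chamber: a flat aluminium hatch on top of it (plate 118x142x8 mm, its top 69 mm above the bench) that slides to the left (+y of pass_box) over the apron: 0 = shut, 0.135 m = fully open. Stays where it is left; about 2 N slides it.
- selector_grip (a point): point on the selector knob's vertical axis, in its bar grip, 10 mm below the bar's top and 82 mm above the bench. The bar is 46 mm long and 12 mm wide and stands 23 mm above a disc 42 mm across; a white line marks its pointing end. At two pips it points to pass_box +y (left).
- selector (a joint): black selector knob on the console; grows (rad) clockwise from above. Detents: 0 = one pip, sealed (start); 0.8 = two pips, vent; 1.6 = three pips, purge; stops just beyond. Let go in between, it snaps to the nearer one. About 0.05 N m turns it. Its pointing end lies (pi/2 + 0.8 - value) rad counter-clockwise from pass_box x.
- blank24_a_mid (a point): centre (half-way up, half-way across) of a plain hexagonal metal blank standing on end: 24 mm across flats, 22 mm high, flat ends. The x axis is square to one pair of flats (the other pairs lie 60 degrees round), z is the hexagon's axis. One of the wanted 24 mm blanks; two or three of them are present.
- blank24_b_mid (a point): centre (half-way up, half-way across) of a plain hexagonal metal blank standing on end: 24 mm across flats, 22 mm high, flat ends. The x axis is square to one pair of flats (the other pairs lie 60 degrees round), z is the hexagon's axis. One of the wanted 24 mm blanks; two or three of them are present.
- blank24_c_mid (a point): centre (half-way up, half-way across) of a plain hexagonal metal blank standing on end: 24 mm across flats, 22 mm high, flat ends. The x axis is square to one pair of flats (the other pairs lie 60 degrees round), z is the hexagon's axis. One of the wanted 24 mm blanks; two or three of them are present.
- blank18_a_mid (a point): centre (half-way up, half-way across) of a plain hexagonal metal blank standing on end: 18 mm across flats, 22 mm high, flat ends. The x axis is square to one pair of flats (the other pairs lie 60 degrees round), z is the hexagon's axis. A look-alike of the wrong size, not to be loaded.
- blank18_b_mid (a point): centre (half-way up, half-way across) of a plain hexagonal metal blank standing on end: 18 mm across flats, 22 mm high, flat ends. The x axis is square to one pair of flats (the other pairs lie 60 degrees round), z is the hexagon's axis. A look-alike of the wrong size, not to be loaded.
- blank30_a_mid (a point): centre (half-way up, half-way across) of a plain hexagonal metal blank standing on end: 30 mm across flats, 22 mm high, flat ends. The x axis is square to one pair of flats (the other pairs lie 60 degrees round), z is the hexagon's axis. A look-alike of the wrong size, not to be loaded.
- blank30_b_mid (a point): centre (half-way up, half-way across) of a plain hexagonal metal blank standing on end: 30 mm across flats, 22 mm high, flat ends. The x axis is square to one pair of flats (the other pairs lie 60 degrees round), z is the hexagon's axis. The finished one left in the shut chamber by the last job, to be taken out.
- mug: bystander, to be left where it is: green and white mug
- tape: bystander, to be left where it is: small roll of masking tape, 31 mm
- loupe: bystander, to be left where it is: blue-rimmed loupe lying flat
- foam: bystander, to be left where it is: worn polishing block 25x57x20 mm

How it is judged:
By the outcome, as a careful person would: the job done as asked, in the order asked, and still so for the second after the job is handed in, with the robot touching nothing.
Of blank24_a, blank24_b, blank24_c only 2 to 3 are there at a start; the rules pass over those that are not, and their reading is None.
At some moment in a run one of blank24_a, blank24_b, blank24_c, blank18_a, blank18_b, blank30_a may be knocked a few centimetres aside while the robot is not near it.
Once in a run the grip may slacken for a moment while it holds something.
It also fails if it takes over 200 s, if anything falls off the work surface, if the arm or the gripper's body presses on something with over 40 N, if the wrist force passes 120 N, or if a joint passes its speed limit or range.

## Working session

There is one attempt and no reset: what is moved stays moved. The work goes in short steps, Python scripts to look and compute and a tool call to move; the robot and the scene stay as the last step left them, time stands still between calls to the robot, and variables do not carry over. Pictures are saved under pics/ and viewed, at most 14 in all, crops included, and the job is handed in when it is done.

Besides the shell and the picture viewer there is one more tool, called after "Call:" as name(argument=value, ...), one argument or row to a line, values as JSON. apply_moves: Moves the arm, as the interface text tells. Its arguments: {"type":"object","properties":{"steps":{"type":"array","items":{"type":"array","items":{"type":"array","items":{"type":"number"}}}}},"required":["steps"]}

```bash
mkdir -p pics; ls; cat > h.py <<'E'
import numpy as np, cv2
from rig import bot
np.set_printoptions(precision=4,suppress=True)
def ray(cm,u,v,name):
    K=np.array(cm["intrinsics"]);R=np.array(cm["R"]);t=np.array(cm["t"])
    x=(u-K[0,2])/K[0,0];y=(v-K[1,2])/K[1,1]
    if name=="wrist":
        r=np.hypot(x,y); d=np.array([x/r*np.sin(r),y/r*np.sin(r),np.cos(r)]) if r>1e-9 else np.array([0,0,1.])
    else: d=np.array([x,y,1.])
    return -R.T@t, R.T@d
def onplane(cm,u,v,z,name):
    o,d=ray(cm,u,v,name); return o+d*(z-o[2])/d[2]
def proj(cm,X,name):
    K=np.array(cm["intrinsics"]);p=np.array(cm["R"])@X+np.array(cm["t"])
    if name=="wrist":
        th=np.arctan2(np.hypot(p[0],p[1]),p[2]); n=np.hypot(p[0],p[1]); p=np.array([p[0]/n*th,p[1]/n*th,1])
    else: p=p/p[2]
    return (K@p)[:2]
def shift(target,ang=None):
    """tool-axes shift in cm from current measured pose to world target"""
    s=bot.read_state(); R=np.array(s["tcp_rot"]); return R.T@(np.array(target)-np.array(s["position"]))*100
def yaw():
    R=np.array(bot.read_state()["tcp_rot"]); return np.degrees(np.arctan2(R[1,1],R[0,1]))
E
python3 - <<'E'
from h import *
print(bot.read_state())
for n in ["top","side","wrist"]:
    im=bot.capture(n); cv2.imwrite(f"pics/{n}0.png",im)
    cm=bot.camera_model(n); print(n,cm, -np.array(cm["R"]).T@np.array(cm["t"]))
im=cv2.imread("pics/top0.png"); cv2.imwrite("pics/top0b.png",cv2.resize(im,(800,600),interpolation=cv2.INTER_CUBIC))
im=cv2.imread("pics/side0.png"); cv2.imwrite("pics/side0b.png",cv2.resize(im,(800,600),interpolation=cv2.INTER_CUBIC))
E
```

```text
pics
{'time_s': 0.0, 'joint_positions': array([ 66.3775,  30.2806,  82.1557,  -0.0004,  67.6873, -10.2265]), 'qvel': array([-0.0095,  0.0378,  0.0209,  0.1643, -0.0958, -0.0131]), 'tau': array([  0.0009, -44.0049, -17.6594,   0.0631,   0.0582,  -0.0002]), 'position': array([0.1445, 0.6074, 0.2326]), 'tcp_rot': array([[-0.9728,  0.2317, -0.0009],
       [ 0.2317,  0.9728, -0.002 ],
       [ 0.0004, -0.0021, -1.    ]]), 'force': array([ 0.1508, -0.0846, -0.1265]), 'moment': array([-0.0232, -0.0264,  0.0284]), 'grasp_force': 0.0, 'opening': 0.9992082856320287}
top {'intrinsics': array([[396.2105,   0.    , 256.9992],
       [  0.    , 396.2105, 190.8652],
       [  0.    ,   0.    ,   1.    ]]), 'R': array([[ 0.0043, -1.    ,  0.0008],
       [-0.9775, -0.0044, -0.2109],
       [ 0.2109,  0.0001, -0.9775]]), 't': array([0.0537, 0.5134, 1.3677])} [0.2132 0.0558 1.4452]
side {'intrinsics': array([[444.0066,   0.    , 251.3562],
       [  0.    , 444.0066, 190.9465],
       [  0.    ,   0.    ,   1.    ]]), 'R': array([[-0.8666, -0.4987, -0.0162],
       [-0.2813,  0.5151, -0.8096],
       [ 0.4121, -0.6971, -0.5867]]), 't': array([0.4758, 0.2054, 1.3388])} [-0.0816  1.0647  0.9595]
wrist {'intrinsics': array([[297.3186,   0.    , 258.9821],
       [  0.    , 297.3186, 195.3617],
       [  0.    ,   0.    ,   1.    ]]), 'R': array([[ 0.2318,  0.9728, -0.0022],
       [ 0.9405, -0.2236,  0.2559],
       [ 0.2484, -0.0613, -0.9667]]), 't': array([-0.6239, -0.0308,  0.3909])} [0.0765 0.624  0.3845]
```

View pics/top0b.png

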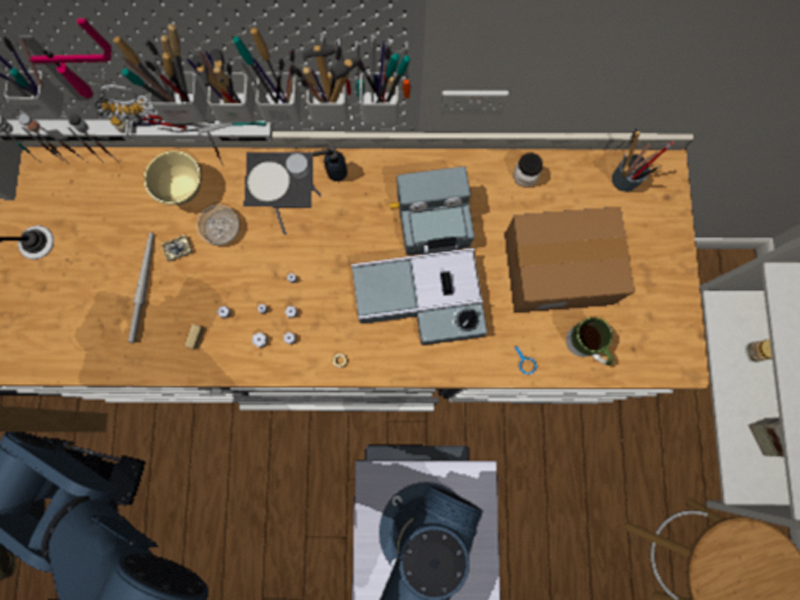

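View pics/side0b.png

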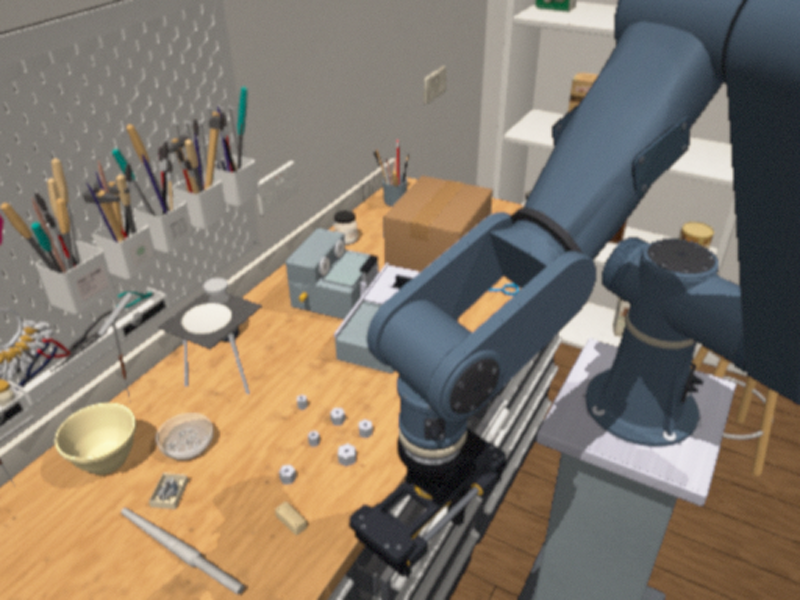

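The top view, at 800x600, shows six blanks: (292,278), (224,312), (263,309), (291,312), (290,338) and (260,340). The hatch fin is at (447,283), the knob at (467,320) and the gate handle at (440,243). The side view agrees, and nothing crowds the blanks.

```bash
python3 - <<'E'
from h import *
cm=bot.camera_model("top")
for l,u,v,z in [("b",292,277,.022),("b",224,311,.022),("b",263,308,.022),("b",291,311,.022),("b",290,337,.022),("b",260,339,.022),("fin",447,275,.097),("knob",467,317,.092),("gate",440,243,.114),("foam",194,336,.02),("tape",340,360,.01),("loupe",526,360,.005),("mug",590,340,.08)]:
    print(l,onplane(cm,u*.64,v*.64,z,"top"))
wm=bot.camera_model("wrist"); s=bot.read_state(); R=np.array(s["tcp_rot"])
print("cam in tool",R.T@(-np.array(wm["R"]).T@np.array(wm["t"])-s["position"]), "axes", np.array(wm["R"])@R)
print("yaw y",yaw())
E
```

```text
b [0.5705 0.3157 0.022 ]
b [0.4878 0.4714 0.022 ]
b [0.4954 0.3805 0.022 ]
b [0.4885 0.3146 0.022 ]
b [0.4271 0.3143 0.022 ]
b [0.4221 0.3837 0.022 ]
fin [ 0.5579 -0.0459  0.097 ]
knob [ 0.4631 -0.0897  0.092 ]
gate [ 0.6275 -0.0298  0.114 ]
foam [0.4287 0.5379 0.02  ]
tape [0.3755 0.1982 0.01  ]
loupe [ 0.378  -0.2347  0.005 ]
mug [ 0.4146 -0.3636  0.08  ]
cam in tool [ 0.07    0.0001 -0.1516] axes [[-0.0001  1.      0.0005]
 [-0.9666 -0.     -0.2561]
 [-0.2561 -0.0005  0.9666]]
yaw y 76.604248484376
```

View pics/wrist0.png

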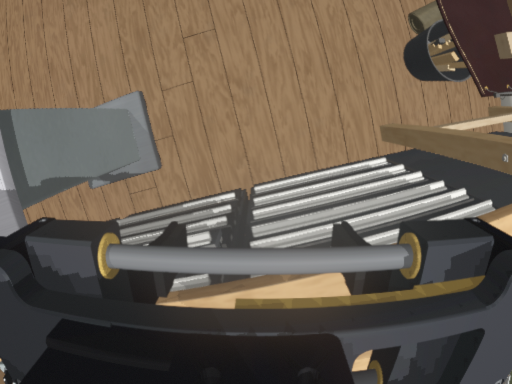

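Call:
apply_moves(
  steps=[
    [[-59,-51.4,-6.7,0,0,-18,-1],[-59,-51.4,-6.7,0,0,-18,-1],[-59,-51.4,-6.7,0,0,-18,-1],[-59,-51.4,-6.7,0,0,-18,-1],[-59,-51.4,-6.7,0,0,-18,-1],[-59,-51.4,-6.7,0,0,-18,-1],[-59,-51.4,-6.7,0,0,-18,-1],[-59,-51.4,-6.7,0,0,-18,-1],[-59,-51.4,-6.7,0,0,-18,-1],[-59,-51.4,-6.7,0,0,-18,-1],[-59,-51.4,-6.7,0,0,-18,-1],[-59,-51.4,-6.7,0,0,-18,-1],[-59,-51.4,-6.7,0,0,-18,-1],[-59,-51.4,-6.7,0,0,-18,-1],[-59,-51.4,-6.7,0,0,-18,-1],[-59,-51.4,-6.7,0,0,-18,-1],[-59,-51.4,-6.7,0,0,-18,-1],[-59,-51.4,-6.7,0,0,-18,-1]],
  ],
)

```text
time_s: 2.4
position: [0.5994, -0.028, 0.3007]
tcp_rot: [[-0.997, -0.081, 0.0], [-0.081, 0.997, 0.0], [-0.0, -0.0, -1.0]]
force: [0.1, -0.3, 0.2]
opening: 0.006
grasp_force: 0.0
```

```bash
python3 - <<'E'
from h import *
s=bot.read_state(); print(s["position"],s["time_s"],yaw(),s["force"])
import pickle
cm=bot.camera_model("wrist"); im=bot.capture("wrist"); cv2.imwrite("pics/w1.png",im); pickle.dump(cm,open("w1.pkl","wb"))
cv2.imwrite("pics/w1b.png",cv2.resize(im,(800,600),interpolation=cv2.INTER_CUBIC))
cv2.imwrite("pics/top1.png",bot.capture("top"));cv2.imwrite("pics/side1.png",bot.capture("side"))
E
```

```text
[ 0.5994 -0.028   0.3007] 2.4 94.66354435289158 [ 0.0634 -0.2947  0.2374]
```

View pics/w1b.png

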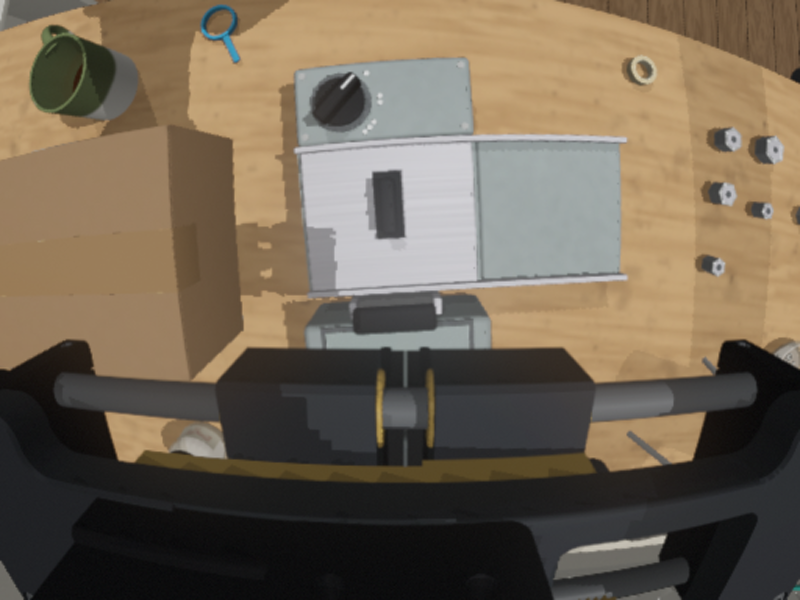

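The wrist view, at 800x600, shows the hatch plate with corners (302,150), (476,140), (479,284) and (311,292). The fin is at (388,204), the knob at (338,100) and the gate handle at (394,317). Blanks are visible at the right.

```bash
python3 - <<'E'
from h import *
import pickle
cm=pickle.load(open("w1.pkl","rb")); im=cv2.imread("pics/w1.png")
f=lambda u,v,z:onplane(cm,u*.64,v*.64,z,"wrist")
for l,u,v,z in [("con -135,-75",296,72,.06),("con -135,75",466,58,.06),("con -65,75",473,134,.06),("apron tl?",477,142,.06),("apron tr",620,141,.059),("apron br",622,277,.059),("plate -71",302,152,.069),("plate -71 far",311,291,.069)]:
    print(l,f(u,v,z))
# dark components
g=cv2.cvtColor(im,cv2.COLOR_BGR2GRAY)
m=(g<60).astype(np.uint8); m[222:]=0
n,lab,st,c=cv2.connectedComponentsWithStats(m)
for i in range(1,n):
    if st[i,4]>60:
        cnt=max(cv2.findContours((lab==i).astype(np.uint8),cv2.RETR_EXTERNAL,cv2.CHAIN_APPROX_NONE)[0],key=len)
        print(st[i],c[i]/.64,cv2.minAreaRect(cnt))
cr=im[30:220,185:330]; cv2.imwrite("pics/c1.png",cv2.resize(cr,None,fx=4,fy=3.1578,interpolation=cv2.INTER_CUBIC) if 0 else cv2.resize(cr,None,fx=3.15,fy=3.15,interpolation=cv2.INTER_CUBIC))
E
```

```text
con -135,-75 [ 0.4364 -0.134   0.06  ]
con -135,75 [0.4145 0.0086 0.06  ]
con -65,75 [0.4808 0.0196 0.06  ]
apron tl? [0.4873 0.0236 0.06  ]
apron tr [0.4661 0.1546 0.059 ]
apron br [0.5899 0.1741 0.059 ]
plate -71 [ 0.5073 -0.1206  0.069 ]
plate -71 far [ 0.6247 -0.1067  0.069 ]
[ 20  23  33  40 697] [60.8344 64.5086] ((36.98243713378906, 41.94459533691406), (30.620655059814453, 38.36679458618164), 8.972625732421875)
[ 37  25  37  49 766] [92.9443 79.5243] ((57.076995849609375, 52.17561340332031), (27.452381134033203, 49.03993606567383), 16.927513122558594)
[201  47  32  33 749] [338.6912 101.6522] ((216.5, 63.0), (31.0, 32.0), 0.0)
[226 197  16  16 101] [360.9066 321.5965] ((232.95945739746094, 204.7567596435547), (14.960308074951172, 14.138313293457031), 80.53767395019531)
[ 35 218  22   4  68] [ 72.2656 343.2904] ((45.5, 219.5), (3.0, 21.0), 90.0)
[462 218  22   4  67] [736.4972 343.3069] ((472.5, 219.5), (3.0, 21.0), 90.0)
```

View pics/c1.png

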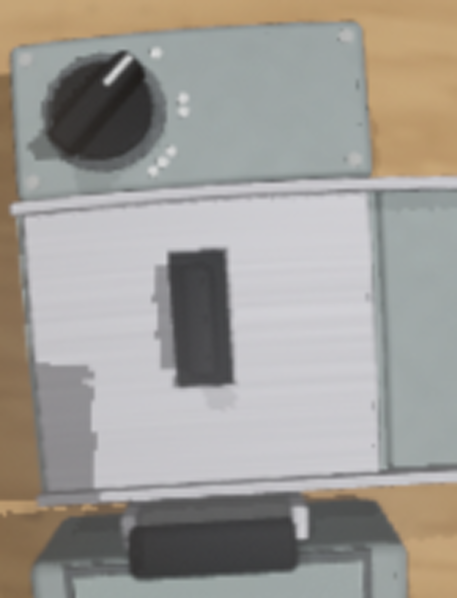

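The crop shows the knob's white line at crop (118,68), next to the single pip. The fin's outline is crop (168,253) to (233,385), and the gate handle's top spans roughly crop (130,525) to (298,578). I'll fit the box pose from the corners.

```bash
python3 - <<'E'
from h import *
import pickle
cm=pickle.load(open("w1.pkl","rb"))
f=lambda u,v,z:onplane(cm,u*.64,v*.64,z,"wrist")
cr=lambda a,b,z:onplane(cm,185+a/3.15,30+b/3.15,z,"wrist")
P=[((-135,-75),cr(12,46,.06)),((-135,75),cr(362,22,.06)),((-65,210),f(620,141,.059)),((65,210),f(622,277,.059)),((-59,-71),cr(24,216,.069)),((59,-71),cr(43,497,.069)),((-59,71),cr(367,193,.069)),((59,71),cr(381,470,.069))]
A=np.array([p[0] for p in P])/1000; B=np.array([p[1][:2] for p in P])
ca,cb=A.mean(0),B.mean(0); H=(A-ca).T@(B-cb); th=np.arctan2(H[0,1]-H[1,0],H[0,0]+H[1,1])
R=np.array([[np.cos(th),-np.sin(th)],[np.sin(th),np.cos(th)]]); t=cb-R@ca
print(np.degrees(th),t); print(((A@R.T+t)-B)*1000)
for l,p in [("fin",cr(200,318,.097)),("knob disc",f(338.7,101.6,.07)),("knob",cr(96,105,.09)),("gate near",cr(130,525,.114)),("gate nr",cr(298,518,.114)),("gate far l",cr(136,578,.114)),("gate fr",cr(299,570,.114))]:
    print(l,p,R.T@(p[:2]-t)*1000)
E
```

```text
8.098769748305807 [ 0.5575 -0.0437]
[[ 0.1058 -1.9018]
 [-0.8283  0.6954]
 [-2.5534  0.4659]
 [ 2.3357 -0.7646]
 [ 0.0625 -0.9305]
 [-1.034   1.5034]
 [-0.3118  0.8385]
 [ 2.2234  0.0937]]
fin [ 0.5456 -0.0449  0.097 ] [-11.9439   0.4429]
knob disc [ 0.4637 -0.0931  0.07  ] [-99.7807 -35.6929]
knob [ 0.4651 -0.0917  0.09  ] [-98.237  -34.5511]
gate near [ 0.6237 -0.0649  0.114 ] [ 62.5701 -30.3396]
gate nr [ 0.6158 -0.0023  0.114 ] [63.6332 32.7286]
gate far l [ 0.6444 -0.0615  0.114 ] [ 83.5922 -29.9339]
gate fr [0.6361 0.0001 0.114 ] [84.0674 32.2679]
```

Fit: yaw 8.1°, origin (0.5575, -0.0437). The knob is at box (-100,-35), the fin near (-12,0) and the gate at (74,0). Next, the gate press.

Call:
apply_moves(
  steps=[
    [[-3.2,-0.76,5,0,0,-3.4,-1],[-3.2,-0.76,10,0,0,-3.4,-1],[-3.2,-0.76,14,0,0,-3.4,-1],[-3.2,-0.76,15.5,0,0,-3.4,-1],[-3.2,-0.76,16,0,0,-3.4,-1],[-3.2,-0.76,16.3,0,0,-3.4,-1],[-3.2,-0.76,16.6,0,0,-3.4,-1],[-3.2,-0.76,16.9,0,0,-3.4,-1],[-3.2,-0.76,17.2,0,0,-3.4,-1],[-3.2,-0.76,17.4,0,0,-3.4,-1],[-3.2,-0.76,17.5,0,0,-3.4,-1],[-3.2,-0.76,17.5,0,0,-3.4,-1]],
  ],
)

```text
time_s: 4.05
position: [0.6324, -0.0338, 0.1256]
tcp_rot: [[-0.99, -0.139, 0.001], [-0.139, 0.99, -0.0], [-0.001, -0.0, -1.0]]
force: [0.2, 0.9, 0.5]
opening: 0.003
grasp_force: 0.5
```

Just above contact. I'll go down in small steps.

Call:
apply_moves(
  steps=[
    [[0,0,0.1,0,0,0,-1],[0,0,0.2,0,0,0,-1],[0,0,0.3,0,0,0,-1],[0,0,0.3,0,0,0,-1],[0,0,0.3,0,0,0,-1]],
  ],
)

```text
time_s: 4.68
position: [0.6325, -0.0338, 0.1253]
tcp_rot: [[-0.99, -0.14, 0.001], [-0.14, 0.99, -0.001], [-0.001, -0.001, -1.0]]
force: [-3.4, 1.1, 13.9]
opening: 0.008
grasp_force: 7.1
```

Bottomed at 114 mm with 14 N. I'll press a little harder to confirm, then lift.

Call:
apply_moves(
  steps=[
    [[0,0,0.2,0,0,0,-1],[0,0,0.2,0,0,0,-1],[0,0,0.2,0,0,0,-1]],
  ],
)

```text
time_s: 5.05
position: [0.6325, -0.0338, 0.1252]
tcp_rot: [[-0.99, -0.14, 0.002], [-0.14, 0.99, -0.001], [-0.002, -0.001, -1.0]]
force: [-6.4, 1.3, 22.9]
opening: 0.009
grasp_force: 11.6
```

Call:
apply_moves(
  steps=[
    [[0,0,-1,0,0,0,-1],[0,0,-6,0,0,0,-1],[0,0,-6,0,0,0,-1],[0,0,-6,0,0,0,-1]],
  ],
)

```text
time_s: 5.55
position: [0.6315, -0.0336, 0.18]
tcp_rot: [[-0.99, -0.139, -0.001], [-0.139, 0.99, 0.0], [0.001, 0.0, -1.0]]
force: [-0.1, -0.2, -1.0]
opening: 0.006
grasp_force: 0.0
```

```bash
python3 - <<'E'
from h import *
print(bot.read_state()["joint_positions"],yaw(),shift([.4634,-.0925,.082]))
E
```

```text
[ -13.1519   34.3111   83.8433   -0.002    61.9181 -111.1555] 98.00457936744264 [17.4564 -3.4978  9.819 ]
```

Call:
apply_moves(
  steps=[
    [[6,-1.2,0,0,0,10,0],[12,-2.4,1,0,0,20,0],[17.45,-3.5,2,0,0,30,0],[17.45,-3.5,3,0,0,40,0],[17.45,-3.5,5,0,0,44,0],[17.45,-3.5,5,0,0,44,0],[17.45,-3.5,5,0,0,44,0]],
  ],
)

```text
time_s: 6.42
position: [0.4639, -0.0925, 0.1301]
tcp_rot: [[-0.81, 0.587, -0.001], [0.587, 0.81, 0.001], [0.001, -0.0, -1.0]]
force: [1.2, -1.2, -0.0]
opening: 0.495
grasp_force: 0.0
```

```bash
python3 - <<'E'
from h import *
s=bot.read_state();print(s["position"],s["opening"],yaw(),shift([.4634,-.0925,.082]))
im=bot.capture("wrist"); cv2.imwrite("pics/w2.png",im)
E
```

```text
[ 0.4639 -0.0925  0.1301] 0.49450097681967464 54.07207371367553 [ 0.0356 -0.0309  4.814 ]
```

View pics/w2.png

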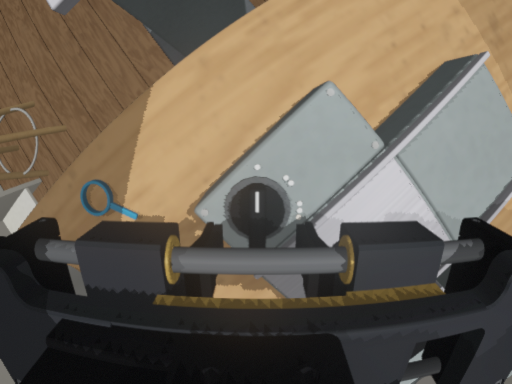

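The white line is at (257,202), upright and centred between the fingers, so the knob is lined up. Descend, grip and turn to vent.

Call:
apply_moves(
  steps=[
    [[0,0,2.5,0,0,0,0],[0,0,4.8,0,0,0,0],[0,0,4.8,0,0,0,-1],[0,0,4.8,0,0,0,-1],[0,0,4.8,0,0,0,-1],[0,0,4.8,0,0,0,-1],[0,0,4.8,0,0,0,-1],[0,0,4.8,0,0,0,-1]],
  ],
)

```text
time_s: 7.48
position: [0.4639, -0.0941, 0.0834]
tcp_rot: [[-0.81, 0.586, -0.0], [0.586, 0.81, -0.002], [-0.001, -0.002, -1.0]]
force: [-3.3, -5.8, 4.4]
opening: 0.132
grasp_force: 30.0
```

Call:
apply_moves(
  steps=[
    [[0,0,0,0,0,10,-1],[0,0,0,0,0,20,-1],[0,0,0,0,0,30,-1],[0,0,0,0,0,40,-1],[0,0,0,0,0,46,-1],[0,0,0,0,0,46,-1],[0,0,0,0,0,46,-1]],
  ],
)

```text
time_s: 8.35
position: [0.4628, -0.0947, 0.0834]
tcp_rot: [[-0.142, 0.99, -0.002], [0.99, 0.142, -0.003], [-0.003, -0.003, -1.0]]
force: [-7.2, -10.2, 4.3]
opening: 0.134
grasp_force: 30.0
```

Call:
apply_moves(
  steps=[
    [[0,0,0,0,0,0,0],[0,0,0,0,0,0,0],[0,0,0,0,0,0,0],[0,0,-4,0,0,0,0],[0,0,-6,0,0,0,0],[0,0,-6,0,0,0,0]],
  ],
)

```text
time_s: 9.1
position: [0.4653, -0.0929, 0.1438]
tcp_rot: [[-0.14, 0.99, 0.004], [0.99, 0.14, -0.002], [-0.002, 0.003, -1.0]]
force: [-0.2, -0.0, -0.4]
opening: 0.497
grasp_force: 0.0
```

```bash
python3 - <<'E'
from h import *
s=bot.read_state();print(s["position"],s["opening"],yaw(),s["joint_positions"])
th=np.radians(8.1);R=np.array([[np.cos(th),-np.sin(th)],[np.sin(th),np.cos(th)]])
p=np.array([.5575,-.0437])+R@np.array([-.012,0]); print(p,shift([p[0],p[1],.09]))
im=bot.capture("wrist"); cv2.imwrite("pics/w3.png",im)
E
```

```text
[ 0.4653 -0.0929  0.1438] 0.4965137383919249 8.030391221785035 [-24.8206  27.0608 108.5154   0.0088  44.2042 -32.8571]
[ 0.5456 -0.0454] [3.5908 8.5977 5.3969]
```

View pics/w3.png

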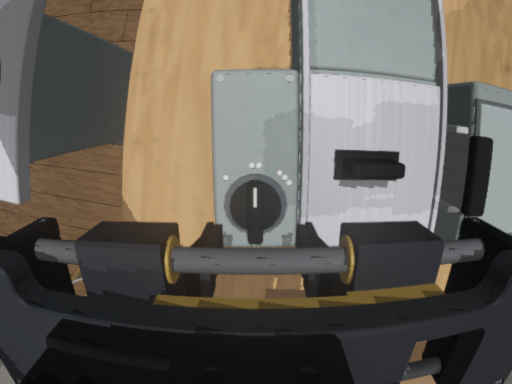

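Selector is at two pips: the line at (256,195) points at the pip pair (255,166). The fin is at (368,167). Now grip the fin.

Call:
apply_moves(
  steps=[
    [[1,3,-2,0,0,-10,0],[2,6,-2,0,0,-20,0],[3.6,8.6,-2,0,0,-30,0],[3.6,8.6,-2,0,0,-40,0],[3.6,8.6,-2,0,0,-50,0],[3.6,8.6,-2,0,0,-60,0],[3.6,8.6,-2,0,0,-70,0],[3.6,8.6,-2,0,0,-80,0],[3.6,8.6,-1,0,0,-90,0],[3.6,8.6,2,0,0,-90,0],[3.6,8.6,2,0,0,-90,0],[3.6,8.6,2,0,0,-90,0]],
  ],
)

```text
time_s: 10.65
position: [0.5442, -0.045, 0.1222]
tcp_rot: [[-0.99, -0.139, -0.001], [-0.139, 0.99, 0.0], [0.001, 0.0, -1.0]]
force: [0.6, 1.0, 0.1]
opening: 0.497
grasp_force: 0.0
```

```bash
python3 - <<'E'
from h import *
s=bot.read_state();print(s["position"],s["opening"],yaw(),s["joint_positions"],shift([.5456,-.0454,.0855]))
im=bot.capture("wrist"); cv2.imwrite("pics/w4.png",im)
E
```

```text
[ 0.5442 -0.045   0.1222] 0.49710133429645625 98.00807156580902 [ -16.4503   33.3479   99.1441   -0.0016   47.5666 -114.4573] [-0.1326 -0.0636  3.6699]
```

View pics/w4.png

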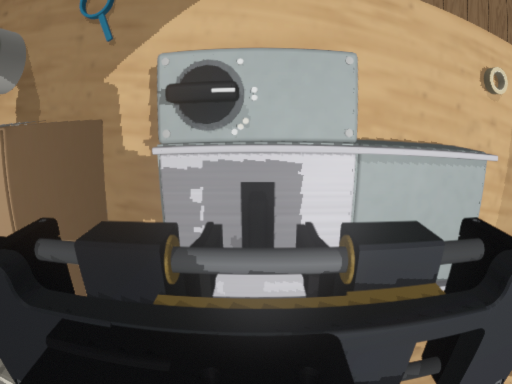

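The fin is centred between the fingers at u≈258. Lower, grip, slide.

Call:
apply_moves(
  steps=[
    [[0,0,2,0,0,0,0],[0,0,3.65,0,0,0,0],[0,0,3.65,0,0,0,-1],[0,0,3.65,0,0,0,-1],[0,0,3.65,0,0,0,-1],[0,0,3.65,0,0,0,-1],[0,0,3.65,0,0,0,-1]],
  ],
)

```text
time_s: 11.58
position: [0.5448, -0.0453, 0.0866]
tcp_rot: [[-0.99, -0.14, 0.001], [-0.14, 0.99, -0.001], [-0.001, -0.001, -1.0]]
force: [-0.4, -1.0, 2.3]
opening: 0.141
grasp_force: 30.0
```

Call:
apply_moves(
  steps=[
    [[0,1,0,0,0,0,-1],[0,3,0,0,0,0,-1],[0,5.5,0,0,0,0,-1],[0,8,0,0,0,0,-1],[0,10.5,0,0,0,0,-1],[0,12.5,0,0,0,0,-1],[0,13.3,0,0,0,0,-1],[0,13.6,0,0,0,0,-1],[0,13.7,0,0,0,0,-1],[0,13.7,0,0,0,0,-1],[0,13.7,0,0,0,0,-1]],
  ],
)

```text
time_s: 12.95
position: [0.5256, 0.0878, 0.0866]
tcp_rot: [[-0.99, -0.142, 0.001], [-0.142, 0.99, -0.005], [0.0, -0.005, -1.0]]
force: [-1.6, -15.1, 6.6]
opening: 0.137
grasp_force: 30.0
```

Stopped hard at 134.5 mm with 15 N, so the hatch is fully open. Release, rise and look into the chamber.

Call:
apply_moves(
  steps=[
    [[0,0,0,0,0,0,0.2],[0,0,0,0,0,0,0.2],[0,0,0,0,0,0,0.2],[0,0,-4,0,0,0,0.2],[0,0,-9,0,0,0,0.2],[-2.5,-4.5,-13,0,0,0,0.2],[-5,-9,-16,0,0,0,0.2],[-7.6,-13.5,-16,0,0,0,0.2],[-7.6,-13.5,-16,0,0,0,0.2],[-7.6,-13.5,-16,0,0,0,0.2],[-7.6,-13.5,-16,0,0,0,0.2]],
  ],
)

```text
time_s: 14.32
position: [0.6181, -0.0309, 0.2454]
tcp_rot: [[-0.99, -0.141, -0.002], [-0.141, 0.99, 0.001], [0.002, 0.001, -1.0]]
force: [-1.3, 0.7, -0.1]
opening: 0.599
grasp_force: 0.0
```

```bash
python3 - <<'E'
from h import *
import pickle
s=bot.read_state();print(s["position"],s["opening"],yaw(),s["time_s"])
cm=bot.camera_model("wrist"); im=bot.capture("wrist"); cv2.imwrite("pics/w5.png",im);pickle.dump(cm,open("w5.pkl","wb"))
cv2.imwrite("pics/w5b.png",cv2.resize(im[:225,130:],(764,450),interpolation=cv2.INTER_CUBIC))
E
```

```text
[ 0.6181 -0.0309  0.2454] 0.5989751676047722 98.08951656508282 14.325
```

View pics/w5b.png

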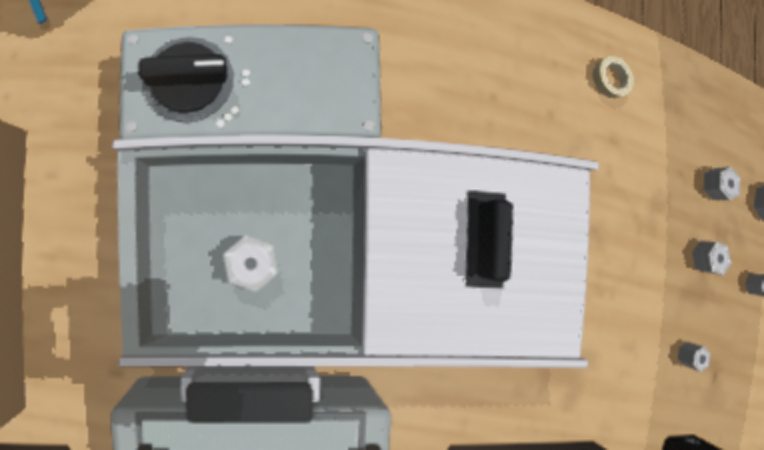

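The finished blank shows at crop (250,263), with the hatch clear of the chamber. I'll add a hexagon-fitting helper: top-face mask, rays onto the top plane, then area for size and 6th harmonic for angle.

```bash
cat >> h.py <<'E'
def hexes(cm,im,ztop,thr=165,roi=None,name="wrist",up=4):
    """bright top faces -> (x,y, across flats mm, vertex angle deg mod 60, pixel)"""
    x0,y0,x1,y1=roi or (0,0,im.shape[1],225)
    c=cv2.resize(im[y0:y1,x0:x1],None,fx=up,fy=up,interpolation=cv2.INTER_CUBIC)
    hsv=cv2.cvtColor(c,cv2.COLOR_BGR2HSV)
    m=((hsv[...,2]>thr)&(hsv[...,1]<50)).astype(np.uint8)
    out=[]
    for k in cv2.findContours(m,cv2.RETR_EXTERNAL,cv2.CHAIN_APPROX_NONE)[0]:
        a=cv2.contourArea(k)
        if not 60*up*up/4<a<2500*up*up: continue
        k=cv2.convexHull(k)
        P=np.array([onplane(cm,x0+(p[0]+.5)/up-.5,y0+(p[1]+.5)/up-.5,ztop,name)[:2] for p in k[:,0]]).astype(np.float32)
        M=cv2.moments((P-P[0])*1000); ar=M["m00"]/1e6
        ctr=P[0]+np.array([M["m10"],M["m01"]])/M["m00"]/1000
        t=np.linspace(0,2*np.pi,720,endpoint=False); d=P-ctr
        an=np.arctan2(d[:,1],d[:,0]);o=np.argsort(an)
        r=np.interp(t,an[o],np.hypot(*d.T)[o],period=2*np.pi)
        ph=np.degrees(np.angle((r*np.exp(6j*t)).sum()))/6
        out.append((ctr,np.sqrt(abs(ar)*2/np.sqrt(3))*1000,ph%60,(x0+k[:,0,0].mean()/up,y0+k[:,0,1].mean()/up),np.ptp(r)*1000))
    return out
E
python3 - <<'E'
from h import *
import pickle
cm=pickle.load(open("w5.pkl","rb"));im=cv2.imread("pics/w5.png")
for t in (165,180,195): print(t,hexes(cm,im,.037,t,(225,100,290,160)))
th=np.radians(8.1);R=np.array([[np.cos(th),-np.sin(th)],[np.sin(th),np.cos(th)]])
h=hexes(cm,im,.037,180,(225,100,290,160))
for q in h: print(R.T@(q[0]-np.array([.5575,-.0437])))
print(hexes(cm,im,.022,165,(430,70,512,200)))
print(shift([*h[0][0],.028]))
E
```

```text
165 [(array([ 0.5658, -0.0427]), np.float64(73.64894568974238), np.float64(0.35624747137239265), (np.float64(256.6136363636364), np.float64(121.93181818181819)), np.float64(15.618510858955561))]
180 [(array([ 0.5641, -0.043 ]), np.float64(29.39337111802857), np.float64(14.414972419835408), (np.float64(257.54545454545456), np.float64(133.22727272727272)), np.float64(1.8061971263263268))]
195 [(array([ 0.5642, -0.043 ]), np.float64(26.227235366853687), np.float64(13.22303732440635), (np.float64(256.07142857142856), np.float64(131.88095238095238)), np.float64(3.6537155738977645))]
[ 0.0066 -0.0003]
[(array([0.5706, 0.3191]), np.float64(17.263946174125937), np.float64(6.180289548445498), (np.float64(481.475), np.float64(179.4)), np.float64(1.573758018252368)), (array([0.4886, 0.3174]), np.float64(23.364626927311917), np.float64(32.238019189974295), (np.float64(490.1375), np.float64(128.925)), np.float64(2.270511575473321)), (array([0.4261, 0.3184]), np.float64(23.09566333050347), np.float64(4.430503890447243), (np.float64(495.8026315789474), np.float64(91.40789473684211)), np.float64(1.1396806072934278))]
[ 5.4984 -0.4519 21.7668]
```

```bash
python3 - <<'E'
from h import *
import pickle
cm=pickle.load(open("w5.pkl","rb"));im=cv2.imread("pics/w5.png")
c=cv2.resize(im[100:160,225:290],None,fx=4,fy=4,interpolation=cv2.INTER_CUBIC)
for t in (175,180,185,190):
    hsv=cv2.cvtColor(c,cv2.COLOR_BGR2HSV); m=((hsv[...,2]>t)&(hsv[...,1]<50)).astype(np.uint8)
    k=max(cv2.findContours(m,cv2.RETR_EXTERNAL,cv2.CHAIN_APPROX_NONE)[0],key=cv2.contourArea)
    P=np.array([onplane(cm,225+p[0]/4,100+p[1]/4,.037,"wrist")[:2] for p in k[:,0]])*1000
    a=np.radians(np.arange(0,180)); w=np.ptp(P@np.array([np.cos(a),np.sin(a)]),axis=0)
    s=w[:60]+w[60:120]+w[120:]; print(t,np.argmin(s),w[np.argmin(s)::60])
E
```

```text
175 49 [30.2812 30.2289 30.4024]
180 48 [29.7931 29.636  29.7027]
185 49 [29.2913 29.0487 29.0407]
190 49 [28.6353 28.6946 28.0804]
```

Flat normals are at 49/109/169°, so tool y goes to 109°. Grasp the finished blank.

Call:
apply_moves(
  steps=[
    [[3,-0.3,5,0,0,-6,0.2],[5.5,-0.45,10,0,0,-11,0.2],[5.5,-0.45,14,0,0,-11,0.2],[5.5,-0.45,16,0,0,-11,0.2],[5.5,-0.45,18,0,0,-11,0.2],[5.5,-0.45,20,0,0,-11,0.2],[5.5,-0.45,21.7,0,0,-11,0.2],[5.5,-0.45,21.7,0,0,-11,0.2],[5.5,-0.45,21.7,0,0,-11,-1],[5.5,-0.45,21.7,0,0,-11,-1],[5.5,-0.45,21.7,0,0,-11,-1],[5.5,-0.45,21.7,0,0,-11,-1],[5.5,-0.45,21.7,0,0,-11,-1]],
  ],
)

```text
time_s: 16.0
position: [0.5657, -0.0446, 0.0297]
tcp_rot: [[-0.946, -0.326, 0.001], [-0.326, 0.946, -0.0], [-0.001, -0.0, -1.0]]
force: [-0.9, 1.1, 6.3]
opening: 0.341
grasp_force: 30.0
```

Call:
apply_moves(
  steps=[
    [[0,0,-3,0,0,0,-1],[0,0,-8,0,0,0,-1],[0,0,-12,0,0,0,-1],[0,0,-14,0,0,0,-1],[0,0,-14,0,0,0,-1]],
  ],
)

```text
time_s: 16.62
position: [0.5665, -0.0449, 0.1704]
tcp_rot: [[-0.945, -0.326, 0.004], [-0.326, 0.945, -0.001], [-0.003, -0.002, -1.0]]
force: [-0.1, 0.1, -1.3]
opening: 0.344
grasp_force: 30.0
```

```bash
python3 - <<'E'
from h import *
s=bot.read_state();print(s["position"],s["opening"]*87,s["grasp_force"],yaw(),shift([.60,.42,.15]),shift([.60,.42,.0145]))
E
```

```text
[ 0.5665 -0.0449  0.1704] 29.920977534990215 29.9998594581848 109.01168918528333 [-18.3103  42.8708   1.9962] [-18.2694  42.9024  15.5461]
```

Held at 29.9 mm. Carry it to the clear bench at (0.60, 0.42).

Call:
apply_moves(
  steps=[
    [[-2.5,6,0,0,0,0,-1],[-5,11.7,0,0,0,0,-1],[-7.5,17.5,0,0,0,0,-1],[-10,23.4,0,0,0,0,-1],[-12.5,29.2,0,0,0,0,-1],[-15,35.1,0,0,0,0,-1],[-17.3,40.5,2,0,0,0,-1],[-18.3,42.9,5,0,0,0,-1],[-18.3,42.9,9,0,0,0,-1],[-18.3,42.9,12,0,0,0,-1],[-18.3,42.9,14,0,0,0,-1],[-18.3,42.9,15,0,0,0,-1],[-18.3,42.9,15,0,0,0,-1]],
  ],
)

```text
time_s: 18.25
position: [0.5987, 0.4203, 0.0184]
tcp_rot: [[-0.946, -0.325, -0.001], [-0.325, 0.946, -0.0], [0.001, -0.0, -1.0]]
force: [-0.2, 0.1, 0.2]
opening: 0.343
grasp_force: 30.0
```

```bash
python3 - <<'E'
from h import *
s=bot.read_state();print(s["position"],s["opening"]*87,s["grasp_force"],s["force"])
E
```

```text
[0.5987 0.4203 0.0184] 29.813244820608958 29.999926218297333 [-0.2271  0.1236  0.1807]
```

Call:
apply_moves(
  steps=[
    [[0,0,0.2,0,0,0,-1],[0,0,0.37,0,0,0,-1],[0,0,0.37,0,0,0,-1],[0,0,0.37,0,0,0,0.2],[0,0,0.37,0,0,0,0.2],[0,0,0.37,0,0,0,0.2],[0,0,-3,0,0,0,0.2],[0,0,-8,0,0,0,0.2],[0,0,-13,0,0,0,0.2],[2,-1,-18,0,0,0,0.2],[3.8,-1.9,-24,0,0,0,0.2],[3.8,-1.9,-25,0,0,0,0.2],[3.8,-1.9,-25,0,0,0,0.2]],
  ],
)

```text
time_s: 19.88
position: [0.5694, 0.3904, 0.27]
tcp_rot: [[-0.946, -0.326, 0.002], [-0.326, 0.946, 0.001], [-0.002, 0.0, -1.0]]
force: [-0.8, -0.1, -0.4]
opening: 0.599
grasp_force: 0.0
```

```bash
cat >> h.py <<'E'
def hexw(cm,im,ztop,thr=165,roi=(0,0,512,222),name="wrist",up=4):
    """bright tops -> centre, three widths mm, flat-normal angle (mod 60), pixel"""
    x0,y0,x1,y1=roi
    hsv=cv2.cvtColor(cv2.resize(im[y0:y1,x0:x1],None,fx=up,fy=up,interpolation=cv2.INTER_CUBIC),cv2.COLOR_BGR2HSV)
    m=((hsv[...,2]>thr)&(hsv[...,1]<50)).astype(np.uint8); out=[]
    a=np.radians(np.arange(180)); D=np.array([np.cos(a),np.sin(a)])
    for k in cv2.findContours(m,cv2.RETR_EXTERNAL,cv2.CHAIN_APPROX_NONE)[0]:
        if not 100*up*up<cv2.contourArea(k)<2500*up*up: continue
        P=np.array([onplane(cm,x0+p[0]/up,y0+p[1]/up,ztop,name)[:2] for p in k[:,0]])
        q=P@D; w=np.ptp(q,axis=0)*1000; i=int(np.argmin(w[:60]+w[60:120]+w[120:]))
        mid=(q.max(0)+q.min(0))/2; c=np.linalg.lstsq(D.T[i::60],mid[i::60],rcond=None)[0]
        out.append((c,w[i::60],i,k[:,0].mean(0)/up+[x0,y0]))
    return out
E
python3 - <<'E'
from h import *
import pickle
s=bot.read_state();print(s["position"],s["time_s"],yaw())
cm=bot.camera_model("wrist"); im=bot.capture("wrist"); cv2.imwrite("pics/w6.png",im);pickle.dump(cm,open("w6.pkl","wb"))
for t in (165,180):
  for o in hexw(cm,im,.022,t): print(t,*o)
cv2.imwrite("pics/w6b.png",cv2.resize(im,(800,600),interpolation=cv2.INTER_CUBIC)[:360])
E
```

```text
[0.5694 0.3904 0.27  ] 19.875 108.99976755337781
165 [0.5988 0.4212] [30.1278 30.2849 30.7209] 49 [273.034  196.3434]
165 [ 0.7117 -0.0496] [76.9062 34.8028 85.6677] 38 [  5.4349 169.5347]
165 [0.4851 0.6811] [126.5512  13.5334 124.4059] 25 [447.6413 182.4176]
165 [0.4962 0.3853] [18.4207 18.1912 18.4797] 13 [273.2952 117.2816]
165 [0.4385 0.4617] [24.1115 24.4644 23.6041] 9 [340.1002  97.533 ]
165 [0.4887 0.3171] [23.7821 24.0508 24.334 ] 1 [226.4189  95.9635]
165 [ 0.5768 -0.0125] [91.3003 86.1708 37.4006] 0 [ 29.2596 101.8013]
165 [0.422  0.3878] [30.6534 30.8792 30.088 ] 29 [293.2283  66.8179]
165 [0.5243 0.0663] [101.8825 113.8662  54.9976] 1 [70.865  77.7827]
165 [0.4263 0.3182] [23.9735 24.2187 23.8722] 36 [242.5058  53.1105]
180 [0.5989 0.4215] [29.5353 29.9319 30.4834] 49 [272.9158 196.6776]
180 [0.4958 0.3857] [17.8986 17.6568 17.2934] 13 [273.561  116.9909]
180 [0.4381 0.4618] [23.0677 22.6709 22.8203] 9 [340.0066  97.783 ]
180 [0.4884 0.3172] [23.0645 23.1327 23.4255] 1 [226.6628  95.7087]
180 [ 0.5778 -0.0119] [88.2605 82.6939 36.2105] 1 [ 29.3006 102.5428]
180 [0.4219 0.3879] [30.6343 30.0184 29.1754] 30 [293.2363  66.6687]
180 [0.5237 0.0668] [ 99.3824 112.2316  53.5904] 2 [70.9428 77.5413]
180 [0.4261 0.3182] [23.6394 23.8137 23.6179] 36 [242.6367  52.9381]
```

View pics/w6b.png

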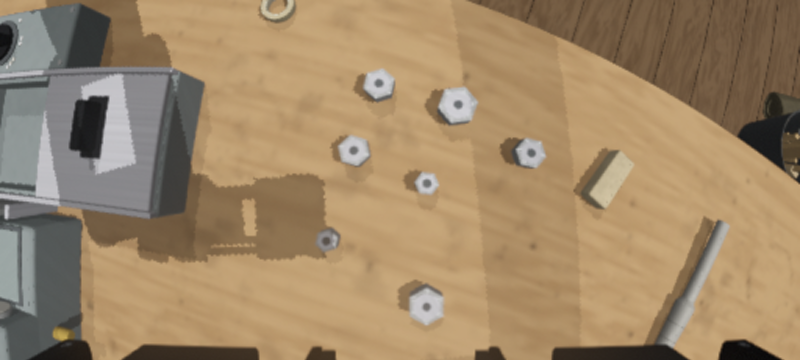

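The wrist view, at 800x600, shows the 24 mm blanks at (378,85), (354,151) and (530,153), the last already knocked aside. The 18 mm blanks are at (427,183) and (327,240), and the 30 mm at (458,105), with the finished one standing at (426,305). Pick the first 24 at (0.4262, 0.3182), yaw 96.

Call:
apply_moves(
  steps=[
    [[5,-0.7,4,0,0,8,0.2],[10,-1.4,8,0,0,13,0.2],[14,-2,12,0,0,13,0.2],[15.9,-2.2,17,0,0,13,0.2],[15.9,-2.2,21,0,0,13,0.2],[15.9,-2.2,23.5,0,0,13,0.2],[15.9,-2.2,25,0,0,13,0.2],[15.9,-2.2,25.5,0,0,13,0.2],[15.9,-2.2,25.5,0,0,13,0.2],[15.9,-2.2,25.5,0,0,13,-1],[15.9,-2.2,25.5,0,0,13,-1],[15.9,-2.2,25.5,0,0,13,-1],[15.9,-2.2,25.5,0,0,13,-1],[15.9,-2.2,25.5,0,0,13,-1]],
  ],
)

```text
time_s: 21.68
position: [0.4261, 0.3178, 0.0145]
tcp_rot: [[-0.995, -0.105, 0.001], [-0.105, 0.995, 0.0], [-0.001, 0.0, -1.0]]
force: [0.4, -0.4, 3.7]
opening: 0.273
grasp_force: 30.0
```

Call:
apply_moves(
  steps=[
    [[0,0,-4,0,0,0,-1],[0,0,-10,0,0,0,-1],[0,0,-16,0,0,0,-1],[0,0,-16,0,0,0,-1]],
  ],
)

```text
time_s: 22.18
position: [0.4288, 0.3192, 0.1786]
tcp_rot: [[-0.994, -0.105, 0.01], [-0.105, 0.994, 0.005], [-0.01, 0.004, -1.0]]
force: [0.6, 0.5, -0.9]
opening: 0.27
grasp_force: 30.0
```

```bash
cat >> h.py <<'E'
def box(x,y):
    th=np.radians(8.1);c,s=np.cos(th),np.sin(th); return np.array([.5575+(c*x-s*y)/1000,-.0437+(s*x+c*y)/1000])
E
python3 - <<'E'
from h import *
s=bot.read_state();print(s["position"],s["opening"]*87,s["grasp_force"],"rz",yaw()-98.1)
for b in [(-30,-28),(-30,22),(14,0)]: print(box(*b),shift([*box(*b),.0305]))
E
```

```text
[0.4288 0.3192 0.1786] 23.49121431816627 29.999942961148918 rz -2.083423227097569
[ 0.5317 -0.0756] [ -5.9437 -40.394   14.7323]
[ 0.5247 -0.0261] [ -5.7618 -35.3973  14.7482]
[ 0.5714 -0.0417] [-10.2387 -37.4359  14.7877]
```

Held (23.5 mm). Carry above the chamber.

Call:
apply_moves(
  steps=[
    [[-1,-5.5,0,0,0,-2,-1],[-2,-11,0,0,0,-2,-1],[-3,-17,0,0,0,-2,-1],[-4,-23,0,0,0,-2,-1],[-5,-29,0,0,0,-2,-1],[-5.7,-35,0,0,0,-2,-1],[-6,-40.3,2,0,0,-2,-1],[-6,-40.3,4,0,0,-2,-1],[-6,-40.3,4,0,0,-2,-1],[-6,-40.3,4,0,0,-2,-1]],
  ],
)

```text
time_s: 23.42
position: [0.5272, -0.0761, 0.1336]
tcp_rot: [[-0.99, -0.14, -0.002], [-0.14, 0.99, 0.001], [0.001, 0.001, -1.0]]
force: [-0.2, 0.8, -0.5]
opening: 0.274
grasp_force: 30.0
```

```bash
python3 - <<'E'
from h import *
s=bot.read_state();print(s["position"],s["opening"]*87,"rz",yaw()-98.1,shift([*box(-30,-28),.0303]))
E
```

```text
[ 0.5272 -0.0761  0.1336] 23.86623300256915 rz -0.05469889134334949 [-0.4754 -0.0229 10.3284]
```

Call:
apply_moves(
  steps=[
    [[-0.45,0,4,0,0,0,-1],[-0.45,0,7,0,0,0,-1],[-0.45,0,9,0,0,0,-1],[-0.45,0,10,0,0,0,-1],[-0.45,0,10.3,0,0,0,-1],[-0.45,0,10.3,0,0,0,-1],[-0.45,0,10.3,0,0,0,-0.2],[-0.45,0,10.3,0,0,0,-0.2],[-0.45,0,10.3,0,0,0,-0.2],[-0.45,0,8,0,0,0,-0.2],[-0.45,0,4,0,0,0,-0.2],[-0.45,0,-2,0,0,0,-0.2],[-0.45,0,-4,0,0,0,0.2],[-0.45,0,-4,0,0,0,0.2]],
  ],
)

```text
time_s: 25.18
position: [0.5333, -0.0766, 0.176]
tcp_rot: [[-0.99, -0.139, 0.004], [-0.139, 0.99, -0.002], [-0.004, -0.002, -1.0]]
force: [0.2, 0.3, 0.2]
opening: 0.54
grasp_force: 0.0
```

```bash
python3 - <<'E'
from h import *
s=bot.read_state();print(s["position"],s["opening"]*87,s["time_s"],yaw())
print(shift([.4885,.3172,.18]),shift([.4885,.3172,.0145]))
im=bot.capture("top"); cm=bot.camera_model("top")
K=np.array(cm["intrinsics"]); 
for o in [(.4885,.3172),(.4384,.4617)]:
    u=proj(cm,np.array([*o,.022]),"top"); print(u)
    print(hexw(cm,im,.022,150,(int(u[0])-20,int(u[1])-20,int(u[0])+20,int(u[1])+20),"top",8))
cv2.imwrite("pics/top2.png",im)
E
```

```text
[ 0.5333 -0.0766  0.176 ] 47.006846354268895 25.175 98.00652309148875
[-1.0527 39.6176 -0.4891] [-0.9838 39.6546 16.0607]
[185.5289 199.0428]
[]
[145.1507 212.4162]
[]
```

Call:
apply_moves(
  steps=[
    [[-0.2,6,0,0,0,-8,0.2],[-0.4,12,0,0,0,-16,0.2],[-0.6,18,0,0,0,-23,0.2],[-0.8,24,0,0,0,-23,0.2],[-0.9,30,0,0,0,-23,0.2],[-1,36,2,0,0,-23,0.2],[-1,39.65,6,0,0,-23,0.2],[-1,39.65,9,0,0,-23,0.2],[-1,39.65,10,0,0,-23,0.2],[-1,39.65,10,0,0,-23,0.2]],
  ],
)

```text
time_s: 26.48
position: [0.4861, 0.317, 0.0727]
tcp_rot: [[-0.858, -0.514, -0.003], [-0.514, 0.858, -0.001], [0.003, 0.0, -1.0]]
force: [1.2, 0.4, 0.3]
opening: 0.602
grasp_force: 0.0
```

```bash
python3 - <<'E'
from h import *
s=bot.read_state();print(s["position"],s["opening"]*87,s["time_s"],yaw())
print(shift([.4885,.3170,.0145]))
E
```

```text
[0.4861 0.317  0.0727] 52.39392598345547 26.475 120.96158355372171
[-0.2239 -0.1271  5.8143]
```

Call:
apply_moves(
  steps=[
    [[-0.15,-0.1,3,0,0,0,0.2],[-0.15,-0.1,5,0,0,0,0.2],[-0.15,-0.1,5.8,0,0,0,0.2],[-0.15,-0.1,5.8,0,0,0,0.2],[-0.15,-0.1,5.8,0,0,0,-1],[-0.15,-0.1,5.8,0,0,0,-1],[-0.15,-0.1,5.8,0,0,0,-1],[-0.15,-0.1,5.8,0,0,0,-1],[-0.15,-0.1,5.8,0,0,0,-1]],
  ],
)

```text
time_s: 27.6
position: [0.4889, 0.3178, 0.0164]
tcp_rot: [[-0.857, -0.515, 0.001], [-0.515, 0.857, 0.0], [-0.001, -0.0, -1.0]]
force: [0.0, -0.7, 2.1]
opening: 0.27
grasp_force: 30.0
```

Call:
apply_moves(
  steps=[
    [[0,0,-4,0,0,0,-1],[0,0,-9,0,0,0,-1],[0,0,-15,0,0,0,-1],[0,0,-15,0,0,0,-1],[0,0,-15,0,0,0,-1]],
  ],
)

```text
time_s: 28.22
position: [0.4879, 0.3174, 0.1656]
tcp_rot: [[-0.857, -0.515, -0.001], [-0.515, 0.857, -0.0], [0.001, 0.0, -1.0]]
force: [-0.2, -0.8, -1.3]
opening: 0.272
grasp_force: 30.0
```

```bash
python3 - <<'E'
from h import *
s=bot.read_state();print(s["position"],s["opening"]*87,s["grasp_force"],"rz",yaw()-98.1)
print(box(-30,22),shift([*box(-30,22),.13]))
E
```

```text
[0.4879 0.3174 0.1656] 23.64333596135275 29.999853672925383 rz 22.904679367030425
[ 0.5247 -0.0261] [ 14.539  -31.3473   3.5662]
```

Call:
apply_moves(
  steps=[
    [[2.5,-5.3,0,0,0,8,-1],[5,-10.6,0,0,0,16,-1],[7.5,-16,0,0,0,23,-1],[10,-21.3,0,0,0,23,-1],[12.5,-27,0,0,0,23,-1],[14.5,-31.3,1,0,0,23,-1],[14.5,-31.3,3.5,0,0,23,-1],[14.5,-31.3,3.5,0,0,23,-1],[14.5,-31.3,3.5,0,0,23,-1]],
  ],
)

```text
time_s: 29.35
position: [0.5248, -0.0246, 0.1302]
tcp_rot: [[-0.99, -0.14, -0.003], [-0.14, 0.99, 0.001], [0.002, 0.001, -1.0]]
force: [-0.8, -1.3, -0.6]
opening: 0.273
grasp_force: 30.0
```

```bash
python3 - <<'E'
from h import *
s=bot.read_state();print(s["position"],s["opening"]*87,"rz",yaw()-98.1,shift([*box(-30,22),.0322]))
E
```

```text
[ 0.5248 -0.0246  0.1302] 23.70990712013579 rz -0.057523748596366886 [ 0.0116 -0.1625  9.8026]
```

Call:
apply_moves(
  steps=[
    [[-0.1,-0.1,4,0,0,0,-1],[-0.1,-0.1,7,0,0,0,-1],[-0.1,-0.1,9,0,0,0,-1],[-0.1,-0.1,9.8,0,0,0,-1],[-0.1,-0.1,9.8,0,0,0,-1],[-0.1,-0.1,9.8,0,0,0,-1],[-0.1,-0.1,9.8,0,0,0,-0.2],[-0.1,-0.1,9.8,0,0,0,-0.2],[-0.1,-0.1,9.8,0,0,0,-0.2],[-0.1,-0.1,8,0,0,0,-0.2],[-0.1,-0.1,4,0,0,0,-0.2],[-0.1,-0.1,-2,0,0,0,-0.2],[-0.1,-0.1,-5,0,0,0,0.2],[-0.1,-0.1,-5,0,0,0,0.2],[-0.1,-0.1,-5,0,0,0,0.2]],
  ],
)

```text
time_s: 31.22
position: [0.5259, -0.0259, 0.1803]
tcp_rot: [[-0.99, -0.139, -0.002], [-0.139, 0.99, 0.0], [0.002, 0.001, -1.0]]
force: [-0.0, 0.7, 0.0]
opening: 0.582
grasp_force: 0.0
```

```bash
python3 - <<'E'
from h import *
s=bot.read_state();print(s["position"],s["opening"]*87,s["time_s"],yaw())
print(shift([.4382,.4615,.07]))
E
```

```text
[ 0.5259 -0.0259  0.1803] 50.59781570443059 31.225 97.99554300129687
[ 1.8873 49.4794 11.0647]
```

Call:
apply_moves(
  steps=[
    [[0.2,6,0,0,0,-10,0],[0.4,12,0,0,0,-20,0],[0.7,18,0,0,0,-31,0],[1,24,0,0,0,-31,0],[1.2,30,0,0,0,-31,0],[1.4,36,0,0,0,-31,0],[1.6,42,2,0,0,-31,0],[1.9,48,6,0,0,-31,0],[1.9,49.45,10,0,0,-31,0],[1.9,49.45,11,0,0,-31,0],[1.9,49.45,11,0,0,-31,0],[1.9,49.45,11,0,0,-31,0]],
  ],
)

```text
time_s: 32.72
position: [0.4403, 0.4603, 0.0722]
tcp_rot: [[-0.778, -0.628, 0.001], [-0.628, 0.778, 0.001], [-0.002, -0.0, -1.0]]
force: [-0.2, -0.1, 0.2]
opening: 0.497
grasp_force: 0.0
```

```bash
python3 - <<'E'
from h import *
s=bot.read_state();print(s["position"],s["opening"]*87,s["time_s"],yaw())
print(shift([.4382,.4615,.0145]))
E
```

```text
[0.4403 0.4603 0.0722] 43.24966774449538 32.725 128.9158980801953
[0.0945 0.2284 5.7708]
```

Call:
apply_moves(
  steps=[
    [[0.05,0.2,3,0,0,0,0],[0.05,0.2,5,0,0,0,0],[0.05,0.2,5.75,0,0,0,0],[0.05,0.2,5.75,0,0,0,0],[0.05,0.2,5.75,0,0,0,-1],[0.05,0.2,5.75,0,0,0,-1],[0.05,0.2,5.75,0,0,0,-1],[0.05,0.2,5.75,0,0,0,-1],[0.05,0.2,5.75,0,0,0,-1]],
  ],
)

```text
time_s: 33.85
position: [0.4378, 0.4624, 0.0142]
tcp_rot: [[-0.777, -0.629, 0.001], [-0.629, 0.777, 0.001], [-0.001, -0.0, -1.0]]
force: [-0.0, -0.4, 4.6]
opening: 0.27
grasp_force: 30.0
```

Call:
apply_moves(
  steps=[
    [[0,0,-4,0,0,0,-1],[0,0,-9,0,0,0,-1],[0,0,-15,0,0,0,-1],[0,0,-15,0,0,0,-1],[0,0,-15,0,0,0,-1]],
  ],
)

```text
time_s: 34.48
position: [0.4367, 0.4618, 0.163]
tcp_rot: [[-0.777, -0.629, -0.001], [-0.629, 0.777, -0.001], [0.001, 0.0, -1.0]]
force: [-0.6, -0.3, -1.2]
opening: 0.274
grasp_force: 30.0
```

```bash
python3 - <<'E'
from h import *
s=bot.read_state();print(s["position"],s["opening"]*87,s["grasp_force"],"rz",yaw()-98.1)
print(box(14,0),shift([*box(14,0),.13]))
E
```

```text
[0.4367 0.4618 0.163 ] 23.857641671139017 30.000041734892875 rz 30.906778542707656
[ 0.5714 -0.0417] [ 21.2215 -47.6007   3.3233]
```

Call:
apply_moves(
  steps=[
    [[2.4,-5.4,0,0,0,8,-1],[4.8,-10.8,0,0,0,16,-1],[7.2,-16.2,0,0,0,24,-1],[9.6,-21.6,0,0,0,31,-1],[12,-27,0,0,0,31,-1],[14.4,-32.4,0,0,0,31,-1],[16.8,-37.8,0,0,0,31,-1],[19.2,-43.2,0,0,0,31,-1],[21.2,-47.6,1,0,0,31,-1],[21.2,-47.6,3,0,0,31,-1],[21.2,-47.6,3,0,0,31,-1],[21.2,-47.6,3,0,0,31,-1]],
  ],
)

```text
time_s: 35.98
position: [0.5714, -0.0404, 0.1326]
tcp_rot: [[-0.99, -0.14, -0.003], [-0.14, 0.99, 0.001], [0.002, 0.001, -1.0]]
force: [0.2, 0.1, 0.1]
opening: 0.275
grasp_force: 30.0
```

```bash
python3 - <<'E'
from h import *
s=bot.read_state();print(s["position"],s["opening"]*87,"rz",yaw()-98.1,shift([*box(14,0),.0303]))
E
```

```text
[ 0.5714 -0.0404  0.1326] 23.920880077187118 rz -0.05504039670707073 [-0.0016 -0.1412 10.2314]
```

Call:
apply_moves(
  steps=[
    [[0,-0.1,4,0,0,0,-1],[0,-0.1,7,0,0,0,-1],[0,-0.1,9,0,0,0,-1],[0,-0.1,10.2,0,0,0,-1],[0,-0.1,10.2,0,0,0,-1],[0,-0.1,10.2,0,0,0,-1],[0,-0.1,10.2,0,0,0,-0.2],[0,-0.1,10.2,0,0,0,-0.2],[0,-0.1,10.2,0,0,0,-0.2],[0,-0.1,8,0,0,0,-0.2],[0,-0.1,4,0,0,0,-0.2],[0,-0.1,-2,0,0,0,-0.2],[-2.5,-0.1,-7,0,0,0,0],[-5,-0.1,-11,0,0,0,0],[-5,-0.1,-11,0,0,0,0],[-5,-0.1,-11,0,0,0,0]],
  ],
)

```text
time_s: 37.98
position: [0.6206, -0.0349, 0.2426]
tcp_rot: [[-0.99, -0.139, -0.003], [-0.139, 0.99, 0.001], [0.003, 0.001, -1.0]]
force: [0.3, -0.7, -0.6]
opening: 0.5
grasp_force: 0.0
```

```bash
python3 - <<'E'
from h import *
s=bot.read_state();print(s["position"],s["time_s"],yaw())
cm=bot.camera_model("wrist"); im=bot.capture("wrist"); cv2.imwrite("pics/w7.png",im)
cv2.imwrite("pics/w7b.png",cv2.resize(im[:225,130:],(764,450),interpolation=cv2.INTER_CUBIC))
# fin grip point when open: where released
print(shift([.5256,.0878,.18]),shift([.5256,.0878,.0866]))
E
```

```text
[ 0.6206 -0.0349  0.2426] 37.975 98.0054917229559
[ 7.6163 13.4505  6.2353] [ 7.5777 13.4361 15.5752]
```

View pics/w7b.png

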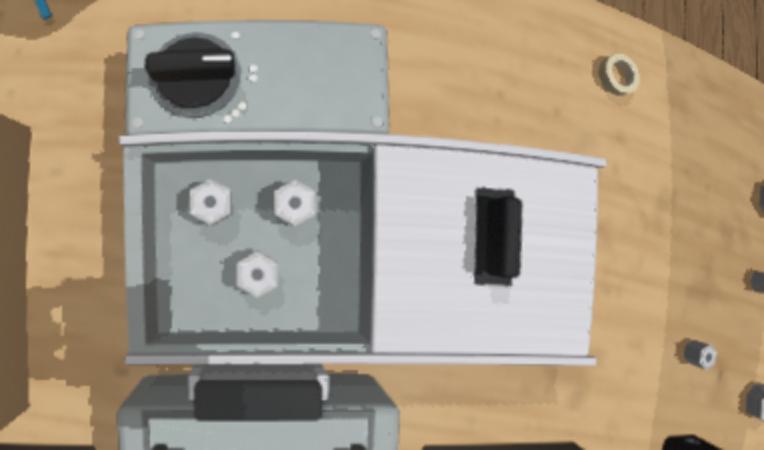

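All three 24 mm blanks stand in the chamber at crop (210,202), (294,202) and (257,273), and the knob is still on two pips. Shut the hatch.

Call:
apply_moves(
  steps=[
    [[3,5,0,0,0,0,0],[5,10,1,0,0,0,0],[7.55,13.4,4,0,0,0,0],[7.55,13.4,9,0,0,0,0],[7.55,13.4,12,0,0,0,0],[7.55,13.4,14,0,0,0,0],[7.55,13.4,15.55,0,0,0,0],[7.55,13.4,15.55,0,0,0,0],[7.55,13.4,15.55,0,0,0,-1],[7.55,13.4,15.55,0,0,0,-1],[7.55,13.4,15.55,0,0,0,-1],[7.55,13.4,15.55,0,0,0,-1],[7.55,13.4,15.55,0,0,0,-1]],
  ],
)

```text
time_s: 39.65
position: [0.5288, 0.0872, 0.0885]
tcp_rot: [[-0.99, -0.139, 0.001], [-0.139, 0.99, 0.0], [-0.001, 0.0, -1.0]]
force: [-0.8, 1.1, 3.3]
opening: 0.138
grasp_force: 30.0
```

Call:
apply_moves(
  steps=[
    [[0,-1,0,0,0,0,-1],[0,-3,0,0,0,0,-1],[0,-5.5,0,0,0,0,-1],[0,-8,0,0,0,0,-1],[0,-10.5,0,0,0,0,-1],[0,-12.5,0,0,0,0,-1],[0,-13.3,0,0,0,0,-1],[0,-13.6,0,0,0,0,-1],[0,-13.7,0,0,0,0,-1],[0,-13.7,0,0,0,0,-1],[0,-13.7,0,0,0,0,-1]],
  ],
)

```text
time_s: 41.02
position: [0.5478, -0.0458, 0.0885]
tcp_rot: [[-0.991, -0.137, 0.001], [-0.137, 0.991, 0.005], [-0.002, 0.005, -1.0]]
force: [3.1, 13.6, 8.3]
opening: 0.136
grasp_force: 30.0
```

Shut against the stop. Release and go to the selector.

Call:
apply_moves(
  steps=[
    [[0,-0.1,0,0,0,0,0],[0,-0.1,0,0,0,0,0],[0,-0.1,0,0,0,0,0],[0,-0.1,-4,0,0,0,0],[2,-1,-6,0,0,10,0],[4,-2,-6,0,0,20,0],[6,-3,-6,0,0,30,0],[9,-3.6,-6,0,0,40,0],[9,-3.6,-6,0,0,50,0],[9,-3.6,-6,0,0,60,0],[9,-3.6,-6,0,0,70,0],[9,-3.6,-6,0,0,80,0],[9,-3.6,-5,0,0,90,0],[9,-3.6,-5,0,0,90,0],[9,-3.6,-5,0,0,90,0]],
  ],
)

```text
time_s: 42.9
position: [0.4633, -0.0972, 0.138]
tcp_rot: [[-0.141, 0.99, -0.0], [0.99, 0.141, -0.0], [0.0, -0.0, -1.0]]
force: [0.6, 1.0, 0.1]
opening: 0.498
grasp_force: 0.0
```

```bash
python3 - <<'E'
from h import *
s=bot.read_state();print(s["position"],s["opening"],yaw(),s["time_s"],shift([.4635,-.0938,.082]))
im=bot.capture("wrist"); cv2.imwrite("pics/w8.png",im)
E
```

```text
[ 0.4633 -0.0972  0.138 ] 0.49842343529488564 8.126306305676708 42.9 [0.3302 0.0692 5.6   ]
```

View pics/w8.png

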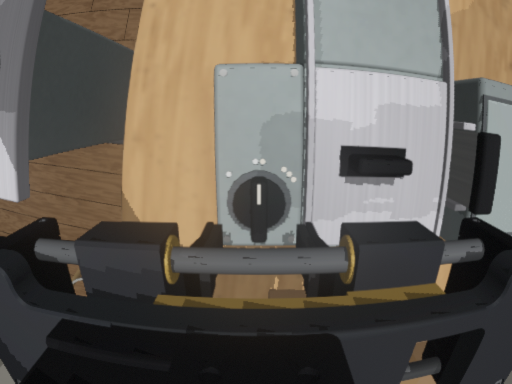

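The hatch is shut with the same edges as before, and the knob line at (259,193) is upright and centred. Grip and turn to purge, then let go and rise.

Call:
apply_moves(
  steps=[
    [[0.25,0.05,3,0,0,0,0],[0.25,0.05,5.6,0,0,0,0],[0.25,0.05,5.6,0,0,0,0],[0.25,0.05,5.6,0,0,0,-1],[0.25,0.05,5.6,0,0,0,-1],[0.25,0.05,5.6,0,0,0,-1],[0.25,0.05,5.6,0,0,0,-1],[0.25,0.05,5.6,0,0,0,-1],[0.25,0.05,5.6,0,0,0,-1]],
  ],
)

```text
time_s: 44.08
position: [0.4626, -0.0944, 0.0825]
tcp_rot: [[-0.14, 0.99, -0.002], [0.99, 0.14, -0.0], [0.0, -0.002, -1.0]]
force: [-3.7, -2.4, 6.1]
opening: 0.133
grasp_force: 30.0
```

Call:
apply_moves(
  steps=[
    [[0,0,0,0,0,10,-1],[0,0,0,0,0,20,-1],[0,0,0,0,0,30,-1],[0,0,0,0,0,40,-1],[0,0,0,0,0,46,-1],[0,0,0,0,0,46,-1],[0,0,0,0,0,46,-1]],
  ],
)

```text
time_s: 44.95
position: [0.4619, -0.0942, 0.0825]
tcp_rot: [[0.615, 0.789, -0.003], [0.789, -0.615, 0.0], [-0.002, -0.003, -1.0]]
force: [-4.6, -2.0, 7.6]
opening: 0.13
grasp_force: 30.0
```

Call:
apply_moves(
  steps=[
    [[0,0,0,0,0,0,0],[0,0,0,0,0,0,0],[0,0,0,0,0,0,0],[0,0,-4,0,0,0,0],[0,0,-10,0,0,0,0],[0,0,-16,0,0,0,0],[0,0,-16,0,0,0,0],[0,0,-16,0,0,0,0]],
  ],
)

```text
time_s: 45.95
position: [0.4631, -0.0939, 0.2416]
tcp_rot: [[0.615, 0.788, -0.001], [0.788, -0.615, 0.0], [-0.0, -0.001, -1.0]]
force: [-0.5, 0.0, -0.5]
opening: 0.5
grasp_force: 0.0
```

```bash
python3 - <<'E'
from h import *
s=bot.read_state();print(s["position"],yaw(),s["time_s"])
a=bot.capture("wrist");b=bot.capture("top")[130:250,100:420]
a=cv2.resize(a[:230],(600,270),interpolation=cv2.INTER_CUBIC);b=cv2.resize(b,(600,225),interpolation=cv2.INTER_CUBIC)
cv2.imwrite("pics/w9.png",np.vstack([a,b]))
E
```

```text
[ 0.4631 -0.0939  0.2416] -37.98719462301037 45.95
```

View pics/w9.png

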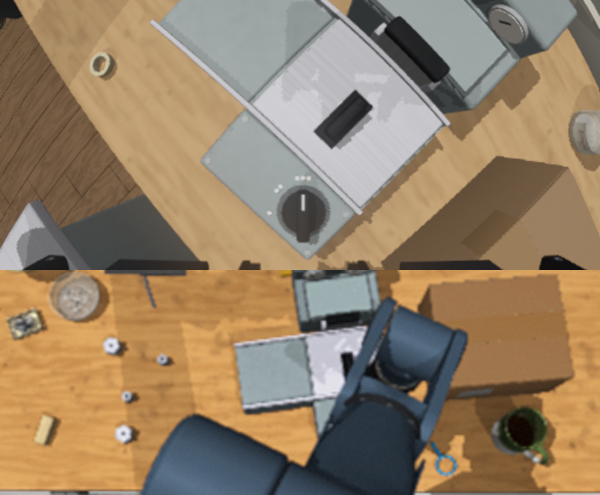

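The knob's line at (303,200) points at the three pips (303,178), and the hatch is shut. The bench below holds both 30s and both 18s, with the bystanders in place. Handing in.

```bash
python3 -c "
from rig import bot
print(bot.hand_in())"
```

```text
the job is handed in; nothing more can be done
None
```

The job is done in the order asked and handed in at about 46 s: gate pressed home, finished 30 mm blank on the bench, all three 24 mm blanks in the chamber, hatch shut, then selector on three-pip purge; the judge's verdict was not returned.

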